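Test the lamp trip, re-arm it and index the filter slide

ROBOT

A 7-joint arm with a two-finger parallel gripper is mounted at the origin on the work surface. World frame = base frame: x ahead of the robot, y to its left, z up, the work surface at z = 0. Lengths are in m, angles in rad, forces in N, time in s.
With the tool pointing down it reaches from about 0.425 to 1.025 m from the base axis. Payload 9.4 kg.
Tool frame: the origin (TCP) lies at the very end of the fingers, on their centre line; the grasp point (between the pads) lies 19 mm behind it; z points along the fingers, x is the direction in which the jaws open and shut, and the axes are right-handed (so a half turn about z gives the same grasp; the last joint's range is limited). The gripper opens to 93 mm and grips with 3 to 60 N. Pads are 15 mm wide; open, the fingers measure 128 mm over their backs; the gripper's body (75 mm by 188 mm) begins 65 mm behind the grasp point.
Start: joints at [-1.385, 0.599, -0.003, 1.599, 0.002, 0.943, -0.08], TCP at [0.188, 0.7, 0.219] pointing down, gripper open.
Joint ranges: [-2.57, 2.57], [-0.35, 1.97], [-1.29, 1.29], [0.11, 2.56], [-1.05, 4.19], [0.11, 1.86], [-2.63, 2.63]. Speed limits (rad/s): [2.22, 2.22, 3.01, 3.01, 3.14, 3.14, 3.14].

INTERFACE

Orientations are given as a rotation vector (axis times angle).
In Python, from station import robot gives the robot as it stands.
- The arm moves only by the tool drive_tool, never from a script. Its argument "series" is a list of rows, each an object with "hand": the finger opening in m, from 0 to 0.093; "slide": the shift along the tool's x, y, z in m, a list of three; "spin": the turn about the tool's z in rad. A call has 1 to 10 rows; each row shifts and turns the commanded pose from where the row before left it, along the tool's axes as they then stand; what a row does not reach is not made up. A row lasts 1/8 s, in which the tool goes at most 62.5 mm and 10.7 degrees, less where a joint would pass 70% of its speed; a pose out of reach is approached as far as the arm can. A call is refused whole if a number of a shift passes 0.0625 or a number of a turn 0.188, either way. A call with a gripper value outside its range is refused whole. The fingers move at their own pace and stop on an object; "grip_force" is the grip in N (left out, the last holds). Time passes only in rows, so rows that do not move let the fingers close. It gives the time, the measured TCP pose, the force and the opening at its end, in the units of the state.
- robot.get_state(): the state, without advancing time (a new reading comes with each control period).
- robot.read_camera(name): name is "side" or "top"; returns a dict with "color" (420x560x3 uint8, red, green, blue), "z_map" (420x560 float32, m along the optical axis (not along the pixel's ray), 0 where there is no reading), "mtx" (3x3 intrinsics, pixels), "view" (4x4, takes a point from world to camera coordinates). Camera axes: x right, y up, looking along -z (the intrinsics and any distortion apply to the point x, -y, -z); pixel columns grow to the right and rows downward; lengths in m; the calibration is good to about 2 mm. A picture is of the moment at which its call begins.
- robot.close_job(): hands the job in, once; it reports no verdict.
Trained networks look in a picture, given as the dict that the camera call returned (one of the last four; its "shot" number tells which), for a name from the list of things; names that differ only in an ending like _2 or _b are one class to them, and where a whole thing is asked for, a point or a joint stands for the part that bears it (a point fixed in the world has none). Each returns a list of dicts, best first, with "confidence" (0 to 1); they miss things now and then, are a little off and sometimes report something else, mostly with a low value. They report only what shows in the picture. A call takes as long as a camera call.
- robot.outline_of(picture, thing): "region" (420x560 bool, what is visible of it) and "rect" ([centre column, centre row, width, height] in pixels, round what is visible of it).
The state is a dict: "t": time; "qpos": joint angles; "qd": joint speeds; "tau": joint torques, N m; "ee_pos": TCP position; "tcp_rot": TCP orientation; "contact_force": force on the tool from outside, world axes, zero at the start; "moment": the same for the moment, N m; "grip_width": opening from 0.0 (shut) to 1.0 (fully open).
Only numpy, scipy, OpenCV 4.12 (cv2) and the standard library are available. Lean on these libraries where they do the work, as an engineer would, in place of code of your own. Each camera call takes 0.05 s, during which the arm holds its last target. There are 200 camera calls.

TASK

Make the inspection lamp ready: press the test button on top of the lamp supply so that the trip lever on its front drops, lift the lever back up until it latches and stays up by itself. Then grip the filter slide by its upright tab and slide it along its rail until you feel its spring ball drop into the notch of the index bar, and finish while still gripping the slide there, settled in the notch. Leave the other items on the table where they are.

Things in the scene. Friction and masses are not known exactly. Their poses are not given: they have to be found in the camera images.
- lamp_supply: Lamp supply, fixed: aluminium box 110 (x) x 150 (y) x 105 mm (z), front (-x) roughly towards the robot. Origin under its centre at table height, z up. The test button stands on its top; the trip lever comes out of a slot in its front, right (-y) of the middle. Lamp supply and filter rail can change places, left or right.
- button_top (a point): Centre of the top of the test button (moves with it): grey, round, 27 mm across, on a dark collar 38 mm across; at rest 125 mm above the table and 14 mm proud of the collar. Pushes straight down, 9 mm at most, against a spring (1.3 N at first, about 4.5 N fully down); the lever trips after 5 to 7 mm. Springs back when let go.
- test_button (a joint): How far the test button is pushed down, m: 0 at rest, 0.009 fully down.
- trip_lever (a joint): Lever angle, rad. 0 to 0.07: latched, pointing out of the front (supply's -x); at 0 it points 0.35 rad above level. Grows as it drops; 0.80: fully dropped, 0.45 rad below level. Lifts to a stop at -0.20. A spring pulls it down, 2 to 3 N at the grip, with a bump of 4 to 6 N at 0.4 to 0.2. To latch, lift it past -0.02 with the button not pressed; let go, it rests at about 0.04.
- lever_grip (a point): Middle of the lever's grey paddle, 70 mm from the hinge axis; the paddle is 14 mm wide (along the supply's y), 12 mm thick, 34 mm long, its tip 87 mm from the hinge axis. 104 mm above the table when latched, 50 mm when dropped. Free space beside it: pinch it from above, fingers on its +y and -y sides, and follow the arc. Moves with the lever.
- lever_hinge (a point): Centre of the lever's hinge, 12 mm behind the front of the lamp supply, 80 mm above the table; the axis runs along the supply's y. Does not move.
- filter_rail: Filter rail, fixed to the table: dark steel base plate 140 (x) x 300 (y) x 10 mm with a steel rail along its y axis, turned a little about z. Origin on the table under the rail's middle; y runs along the rail (slide moves to +y), z up.
- filter_slide (a joint): Position of the filter slide along the rail, m: 0 at the -y end, up to 0.18 at the +y end. Starts between 0 and 0.03; the notch lies 60 to 140 mm further on (+y), and the rail goes on at least 40 mm past it. The slide rubs with 2 to 3 N; leaving the notch takes 8 to 11 N.
- slide_grip (a point): Grip point of the filter slide, 66 mm above the table: on its upright black tab, 16 mm thick (rail's x), 24 mm long (rail's y), free from 40 to 86 mm above the table, on an aluminium carriage 44 x 50 mm. Axes as the rail's. The carriage carries a flat filter frame on its -x side, top 36 mm above the table.
- slide_ball (a point): Point on the slide where its spring ball (steel, 12 mm across, on the carriage's +x side, 22 mm above the table) presses on the index bar; level along the rail with the tab's middle. Axes as the rail's.
- notch (a point): Mouth of the notch, an 11 mm gap in the inner edge of the index bar (steel, 28 mm high, along the rail's +x side). slide_ball and notch coincide along the rail when the ball is in; it drops 2.5 mm in and centres a free slide from within 3 mm. The bar's place along the rail varies; a round lamp port on the base plate across the rail lies level with the notch. Axes as the rail's.
- spare_filter: Bystander, loose, to be left alone: flat aluminium filter ring with glass, 48 mm across, 8 mm high; origin at the centre of its underside.
- objective: Bystander, loose, to be left alone: steel microscope objective standing upright, 30 mm across, 40 mm high; origin at the centre of its underside.
- sample_jar: Bystander, loose, to be left alone: small glass jar with white cap, 48 mm across, 60 mm high; origin at the centre of its underside.
- dish: Bystander, loose, to be left alone: shallow clear dish, 90 mm across, 16 mm high; origin at the centre of its underside.
- gauge_block: Bystander, loose, to be left alone: plain steel block 60 x 35 x 22 mm; origin at the centre of its underside.
- tweezers: Bystander, loose, to be left alone: steel tweezers lying flat, about 140 mm long, 4 mm high; origin at the centre of its underside.
- wash_bottle: Bystander, loose, to be left alone: white plastic bottle, 52 mm across, 110 mm high; origin at the centre of its underside.
- driver: Bystander, loose, to be left alone: screwdriver lying flat, 150 mm long, black handle, 26 mm high; origin at the centre of its underside.

How it is judged:
By the outcome, as a careful person would: the job done as asked, in the order asked, and still so for the second after the job is handed in, while the arm keeps its last pose, push and grip.
It also fails if it takes over 64 s, if anything falls off the work surface, if the arm or the gripper's body presses on something with over 40 N, if the wrist force passes 120 N, or if a joint passes its speed limit or range.

## Working session

There is one attempt and no reset: what is moved stays moved. The work goes in short steps, Python scripts to look and compute and a tool call to move; the robot and the scene stay as the last step left them, time stands still between calls to the robot, and variables do not carry over. Pictures are saved under pics/ and viewed, about 8 in all and at most 12, crops included, and the job is handed in when it is done.

Besides the shell and the picture viewer there is one more tool, called after ">>>" as a command line: name --argument value ..., lists and objects as JSON in quotes. drive_tool: Moves the arm, as the interface text tells. Its arguments: {"type":"object","properties":{"series":{"type":"array","items":{"type":"object","properties":{"hand":{"type":"number"},"slide":{"type":"array","items":{"type":"number"}},"spin":{"type":"number"}}}},"grip_force":{"type":"number"}},"required":["series"]}

```bash
mkdir -p pics; ls; cat > h.py <<'E'
import numpy as np, cv2
from station import robot
def pts(p):
    z=p["z_map"].astype(float); K=p["mtx"]; v,u=np.mgrid[:420,:560]
    X=np.stack([(u-K[0,2])/K[0,0]*z,-(v-K[1,2])/K[1,1]*z,-z],-1)
    T=np.linalg.inv(p["view"]); W=X@T[:3,:3].T+T[:3,3]; W[z==0]=np.nan
    return W
def save(p,n,crop=None,s=1):
    c=p["color"][:,:,::-1]
    if crop: a,b,d,e=crop; c=c[b:e,a:d]
    cv2.imwrite("pics/"+n,cv2.resize(c,None,fx=s,fy=s,interpolation=cv2.INTER_CUBIC))
E
python3 - <<'E'
from h import *
np.set_printoptions(precision=3,suppress=True)
s=robot.get_state(); print({k:s[k] for k in("t","ee_pos","tcp_rot","contact_force","grip_width")})
ims=[]
for cam in("top","side"):
    p=robot.read_camera(cam); W=pts(p); ims.append(p["color"][:,:,::-1]); 
    print(cam,p.keys(),p["mtx"].tolist(),np.linalg.inv(p["view"])[:3,3])
    np.savez(cam+"0.npz",**{k:p[k] for k in("color","z_map","mtx","view")})
    for n in ["lamp_supply","button_top","lever_grip","filter_rail","slide_grip","spare_filter","objective","sample_jar","dish","gauge_block","tweezers","wash_bottle","driver"]:
        for d in robot.outline_of(p,n)[:1]:
            w=W[d["region"]]; w=w[~np.isnan(w[:,0])]
            print(n,round(d["confidence"],2),np.round(d["rect"]),len(w),np.median(w,0),np.percentile(w,2,0),np.percentile(w,98,0)) if len(w) else print(n,"nodepth")
cv2.imwrite("pics/a.png",ims[0]);cv2.imwrite("pics/b.png",ims[1])
E
```

```text
pics
{'t': 0.0, 'ee_pos': array([0.188, 0.7  , 0.218]), 'tcp_rot': array([ 2.492,  1.911, -0.002]), 'contact_force': array([-0.396,  0.046,  0.74 ]), 'grip_width': 1.0040327841105943}
top dict_keys(['color', 'z_map', 'mtx', 'view', 'shot']) [[437.6322428712357, 0.0, 271.22952321454414], [0.0, 437.6322428712357, 206.7293527568149], [0.0, 0.0, 1.0]] [ 0.39  -0.004  1.149]
lamp_supply 0.59 [168. 198.  71.  77.] 3439 [0.59  0.226 0.106] [0.505 0.157 0.021] [0.654 0.305 0.125]
lever_grip 0.62 [180. 222.   7.  28.] 136 [0.506 0.193 0.104] [0.48  0.184 0.087] [0.545 0.2   0.114]
filter_rail 0.7 [346. 218. 117.  75.] 4907 [ 0.524 -0.235  0.013] [ 0.451 -0.372  0.007] [ 0.598 -0.085  0.053]
slide_grip 0.94 [380. 224.  22.  45.] 796 [ 0.506 -0.307  0.039] [ 0.457 -0.335  0.027] [ 0.555 -0.28   0.088]
spare_filter 0.5 [262. 212.  19.  18.] 248 [0.548 0.001 0.007] [ 0.527 -0.018  0.002] [0.569 0.022 0.013]
objective 0.63 [260. 169.  13.  12.] 104 [0.657 0.001 0.032] [ 0.648 -0.013  0.005] [0.671 0.014 0.043]
sample_jar 0.67 [182. 290.  19.  18.] 291 [0.348 0.196 0.06 ] [0.328 0.179 0.028] [0.367
[... 1294 characters left out ...]
.] 190 [ 0.657 -0.004  0.023] [ 0.647 -0.01   0.004] [0.671 0.011 0.04 ]
sample_jar 0.77 [170. 197.  25.  26.] 529 [0.348 0.19  0.042] [0.326 0.181 0.008] [0.368 0.222 0.061]
dish 0.74 [198. 251.  37.  35.] 1038 [0.398 0.034 0.009] [ 0.36  -0.011  0.002] [0.437 0.07  0.016]
gauge_block 0.85 [187. 394.  41.  40.] 993 [ 0.356 -0.272  0.021] [ 0.328 -0.289  0.004] [ 0.384 -0.25   0.024]
tweezers 0.59 [238. 164.  35.   9.] 162 [0.504 0.194 0.101] [0.479 0.186 0.084] [0.544 0.203 0.111]
wash_bottle 0.82 [402. 283.  33.  51.] 1181 [ 0.758 -0.18   0.068] [ 0.743 -0.194  0.006] [ 0.785 -0.157  0.111]
driver 0.74 [328. 161.  43.   6.] 256 [0.772 0.261 0.019] [ 0.714  0.25  -0.   ] [0.815 0.288 0.026]
```

```bash
python3 - <<'E'
from h import *
np.set_printoptions(precision=4,suppress=True)
p=np.load("top0.npz");q=np.load("side0.npz")
save(p,"top_crop.png",(120,90,440,310),2.4); save(q,"side_rail.png",(150,120,430,420),2)
for n,d in(("top",p),("side",q)):
    W=pts(d); m=W.reshape(-1,3); m=m[~np.isnan(m[:,0])]
    def box(a,b,c,e,z0,z1): return m[(m[:,0]>a)&(m[:,0]<b)&(m[:,1]>c)&(m[:,1]<e)&(m[:,2]>z0)&(m[:,2]<z1)]
    def rect(nm,k):
        if len(k)<5: print(n,nm,len(k));return
        r=cv2.minAreaRect(k[:,:2].astype(np.float32)*1000); print(n,nm,len(k),r,k.mean(0),k.min(0),k.max(0))
    rect("box top",box(.5,.7,.1,.35,.101,.109)); rect("button",box(.5,.7,.1,.35,.121,.135))
    rect("lever",box(.42,.525,.1,.3,.07,.125)); rect("tab",box(.4,.6,-.4,-.1,.08,.092))
    rect("plate",box(.42,.63,-.41,-.05,.006,.014)); rect("bar",box(.42,.63,-.41,-.05,.0255,.031));rect("frame",box(.42,.63,-.41,-.05,.033,.038))
E
```

```text
top box top 2449 ((575.7587890625, 231.70013427734375), (158.91952514648438, 150.19004821777344), 7.10615873336792) [0.596  0.2316 0.1056] [0.5012 0.1544 0.101 ] [0.6617 0.3135 0.109 ]
top button 99 ((606.6740112304688, 268.1963806152344), (25.06157875061035, 24.46823501586914), 12.048881530761719) [0.6068 0.2677 0.1257] [0.5946 0.2556 0.1212] [0.6196 0.2804 0.1301]
top lever 104 ((501.5584716796875, 191.72398376464844), (46.80333709716797, 15.2540864944458), 9.401095390319824) [0.4994 0.1908 0.1064] [0.4776 0.1825 0.095 ] [0.5245 0.2    0.1159]
top tab 67 ((530.9368896484375, -314.6528625488281), (24.29446792602539, 15.937427520751953), 77.48806762695312) [ 0.5308 -0.3137  0.0863] [ 0.5226 -0.3275  0.0807] [ 0.54   -0.3015  0.091 ]
top plate 3248 ((524.2210083007812, -235.81198120117188), (348.1588134765625, 207.201416015625), 89.58492279052734) [ 0.5219 -0.2122  0.0108] [ 0.4202 -0.41    0.006 ] [ 0.6283 -0.0615  0.014 ]
top bar 956 ((565.6882934570312, -234.69378662109375), (294.0665283203125, 64.3785400390625), 78.78269958496094) [ 0.5688 -0.2247  0.0283] [ 0.5066 -0.378   0.0255
[... 858 characters left out ...]
15.910494804382324), 77.49812316894531) [ 0.5296 -0.3125  0.0854] [ 0.5211 -0.3243  0.0805] [ 0.5395 -0.2991  0.0888]
side plate 6124 ((535.1095581054688, -209.72068786621094), (269.5766296386719, 140.1185302734375), 78.68238067626953) [ 0.5247 -0.2024  0.0098] [ 0.4422 -0.3548  0.0061] [ 0.6284 -0.0652  0.014 ]
side bar 2030 ((564.5771484375, -221.3184356689453), (268.32366943359375, 111.0998764038086), 67.99801635742188) [ 0.5728 -0.2339  0.0275] [ 0.4636 -0.3499  0.0255] [ 0.6194 -0.0825  0.031 ]
side frame 1146 ((535.14697265625, -211.54074096679688), (262.89410400390625, 101.32310485839844), 71.17631530761719) [ 0.4858 -0.3034  0.0361] [ 0.4517 -0.3395  0.033 ] [ 0.6102 -0.084   0.038 ]
```

View pics/top_crop.png

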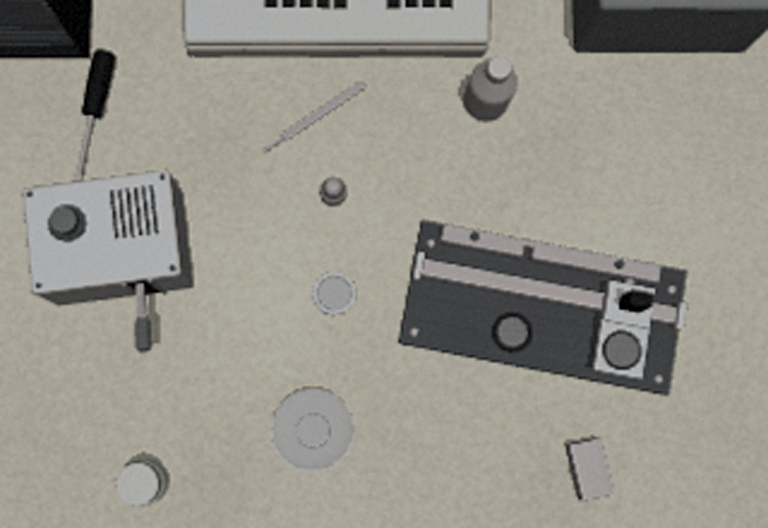

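View pics/side_rail.png

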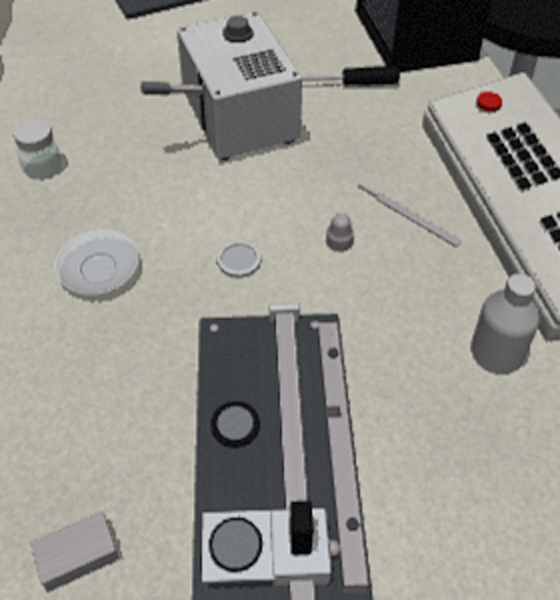

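The crops agree with the networks. The supply is on the left with yaw about +0.12. Its button is at crop pixel (67,221) and the lever paddle at (143,333), latched. The rail is on the right with yaw about -0.197. The slide tab is at (636,300), and the notch at (529,252) in the bar is level with the lamp port at (512,331). Next I move over the button.

>>> drive_tool --series '[{"hand":0,"slide":[-0.0307,0.0517,0]},{"slide":[-0.0307,0.0517,0],"hand":0},{"slide":[-0.0307,0.0517,0],"hand":0},{"slide":[-0.0307,0.0517,0],"hand":0},{"slide":[-0.0307,0.0517,0],"hand":0},{"slide":[-0.0307,0.0517,0],"hand":0},{"slide":[-0.0307,0.0517,0],"hand":0},{"slide":[-0.0307,0.0517,0],"hand":0},{"slide":[-0.0307,0.0517,0],"hand":0},{"slide":[-0.0307,0.0517,0],"hand":0}]' --grip_force 20

```text
$.series[0]: bad value
```

```bash
cat >> h.py <<'E'
from scipy.spatial.transform import Rotation
def go(tx,ty,tz,a=None):
    s=robot.get_state(); R=Rotation.from_rotvec(s["tcp_rot"]).as_matrix(); ca=np.arctan2(R[1,0],R[0,0])
    d=R.T@(np.array([tx,ty,tz])-s["ee_pos"])
    print("t",s["t"],"ee",s["ee_pos"].round(4),"a",ca.round(4),"F",s["contact_force"].round(2),"w",round(s["grip_width"]*93,1),"slide",d.round(4),"spin",None if a is None else round(ca-a,3))
# geometry (fitted from both cameras)
def rail_fit(p):
    pass
E
python3 - <<'E'
from h import *
go(.607,.269,.128)
# rail: fit yaw & notch from the first pictures
ry=np.radians(-11.3); Y=np.array([-np.sin(ry),np.cos(ry)]); X=np.array([np.cos(ry),np.sin(ry)])
tab=np.array([.5303,-.3130])
for n in("top","side"):
    d=np.load(n+"0.npz"); W=pts(d).reshape(-1,3); W=W[~np.isnan(W[:,0])]
    r=W[:,:2]-tab; lx=r@X; ly=r@Y
    b=(W[:,2]>.024)&(W[:,2]<.033)&(ly>.03)&(ly<.24)&(lx>.02)&(lx<.06)
    print(n,"bar x",np.percentile(lx[b],[2,50,98]).round(4),"slope",np.polyfit(ly[b],lx[b],1).round(3))
    xi=np.percentile(lx[b],2)
    k=b&(lx<xi+.006); h,e=np.histogram(ly[k],np.arange(.03,.2,.003)); print(h.tolist())
    # rail slope
    z=d["z_map"]; 
E
```

```text
t 1.4 ee [0.1883 0.7001 0.2186] a 1.3081 F [ 0.07  0.46 -0.52] w 93.2 slide [-0.3075  0.5163  0.0906] spin None
top bar x [0.0329 0.0419 0.0508] slope [0.001 0.042]
[4, 3, 4, 1, 2, 3, 3, 3, 3, 2, 3, 4, 3, 3, 3, 4, 3, 2, 0, 3, 3, 4, 3, 3, 2, 3, 0, 0, 0, 2, 3, 2, 2, 2, 2, 3, 4, 2, 4, 3, 3, 2, 2, 2, 3, 3, 2, 2, 3, 4, 3, 3, 3, 4, 1, 2]
side bar x [0.0315 0.0404 0.0491] slope [-0.001  0.04 ]
[6, 8, 7, 6, 8, 8, 6, 7, 6, 5, 5, 8, 7, 6, 7, 5, 5, 9, 7, 5, 4, 7, 6, 8, 7, 3, 4, 2, 0, 0, 4, 5, 6, 4, 6, 5, 6, 8, 3, 3, 5, 6, 6, 5, 4, 4, 6, 2, 7, 6, 5, 5, 4, 2, 6, 4]
```

>>> drive_tool --series '[{"hand":0.0,"slide":[-0.0307,0.0517,0.0],"spin":0.0},{"hand":0.0,"slide":[-0.0307,0.0517,0.0],"spin":0.0},{"hand":0.0,"slide":[-0.0307,0.0517,0.0],"spin":0.0},{"hand":0.0,"slide":[-0.0307,0.0517,0.0],"spin":0.0},{"hand":0.0,"slide":[-0.0307,0.0517,0.0],"spin":0.0},{"hand":0.0,"slide":[-0.0307,0.0517,0.0],"spin":0.0},{"hand":0.0,"slide":[-0.0307,0.0517,0.0],"spin":0.0},{"hand":0.0,"slide":[-0.0307,0.0517,0.0],"spin":0.0},{"hand":0.0,"slide":[-0.0307,0.0517,0.0],"spin":0.0},{"hand":0.0,"slide":[-0.0307,0.0517,0.0],"spin":0.0}]' --grip_force 20

```text
t: 2.65
ee_pos: [0.6092, 0.2679, 0.2189]
tcp_rot: [2.493, 1.911, 0.001]
contact_force: [0.6, 0.5, -0.1]
grip_width: 0.013
```

```bash
python3 -c "
from h import *
go(.607,.269,.128)"
```

```text
t 2.65 ee [0.6092 0.2679 0.2189] a 1.3081 F [ 0.6   0.5  -0.07] w 1.2 slide [ 0.0005 -0.0024  0.0909] spin None
```

>>> drive_tool --series '[{"hand":0.0,"slide":[0.0,-0.002,0.05],"spin":0.0},{"hand":0.0,"slide":[0.0,0.0,0.035],"spin":0.0},{"hand":0.0,"slide":[0.0,0.0,0.006],"spin":0.0},{"hand":0.0,"slide":[0.0,0.0,0.004],"spin":0.0},{"hand":0.0,"slide":[0.0,0.0,0.004],"spin":0.0},{"hand":0.0,"slide":[0.0,0.0,0.002],"spin":0.0},{"hand":0.0,"slide":[0.0,0.0,0.0],"spin":0.0}]'

```text
t: 3.52
ee_pos: [0.6066, 0.2703, 0.1185]
tcp_rot: [2.493, 1.911, 0.003]
contact_force: [0.5, 0.1, 3.2]
grip_width: 0.004
```

```bash
cat > lev.py <<'E'
from h import *
def lever(n,sv=True):
    for cam in("side","top"):
        p=robot.read_camera(cam); W=pts(p); m=W.reshape(-1,3); m=m[~np.isnan(m[:,0])]
        k=m[(m[:,0]>.46)&(m[:,0]<.53)&(m[:,1]>.17)&(m[:,1]<.215)&(m[:,2]>.02)&(m[:,2]<.14)]
        print(cam,"lever pts",len(k),k.mean(0).round(4) if len(k) else "",k.min(0).round(3) if len(k) else "",k.max(0).round(3) if len(k) else "")
        if sv and cam=="side": save(p,n,(150,80,430,290),2)
E
python3 -c "
from lev import *
go(.607,.269,.117); lever('p1.png')"
```

```text
t 3.525 ee [0.6066 0.2703 0.1185] a 1.308 F [0.46 0.14 3.22] w 0.4 slide [-0.0011  0.0007  0.0015] spin None
side lever pts 128 [0.5035 0.1928 0.0555] [0.481 0.185 0.04 ] [0.529 0.203 0.071]
top lever pts 102 [0.503  0.1913 0.0582] [0.482 0.183 0.045] [0.529 0.199 0.071]
```

>>> drive_tool --series '[{"hand":0.0,"slide":[0.0,0.0,-0.06],"spin":0.0},{"hand":0.06,"slide":[-0.035,-0.029,-0.01],"spin":0.0},{"hand":0.06,"slide":[-0.035,-0.029,0.0],"spin":0.0},{"hand":0.06,"slide":[-0.034,-0.028,0.0],"spin":0.0},{"hand":0.06,"slide":[0.0,0.0,0.0],"spin":-0.128},{"hand":0.06,"slide":[0.0,0.0,0.0],"spin":-0.128},{"hand":0.06,"slide":[0.0,0.0,0.0],"spin":-0.128},{"hand":0.06,"slide":[0.0,0.0,0.0],"spin":0.0}]'

```text
t: 4.62
ee_pos: [0.4957, 0.1916, 0.1876]
tcp_rot: [-2.084, -2.351, 0.0]
contact_force: [0.6, 0.2, -0.1]
grip_width: 0.637
```

```bash
python3 -c "
from h import *
go(.4965,.192,.032,1.69)"
```

```text
t 4.625 ee [0.4957 0.1916 0.1876] a 1.691 F [ 0.62  0.15 -0.09] w 59.2 slide [0.0003 0.0008 0.1556] spin 0.001
```

>>> drive_tool --series '[{"hand":0.06,"slide":[0.0,0.001,0.055],"spin":0.0},{"hand":0.06,"slide":[0.0,0.0,0.055],"spin":0.0},{"hand":0.06,"slide":[0.0,0.0,0.045],"spin":0.0},{"hand":0.06,"slide":[0.0,0.0,0.0],"spin":0.0},{"hand":0.0,"slide":[0.0,0.0,0.0],"spin":0.0},{"hand":0.0,"slide":[0.0,0.0,0.0],"spin":0.0},{"hand":0.0,"slide":[0.0,0.0,0.0],"spin":0.0},{"hand":0.0,"slide":[0.0,0.0,0.0],"spin":0.0},{"hand":0.0,"slide":[0.0,0.0,0.0],"spin":0.0}]' --grip_force 25

```text
t: 5.75
ee_pos: [0.497, 0.1936, 0.0332]
tcp_rot: [-2.081, -2.353, -0.004]
contact_force: [-5.6, 13.7, 3.0]
grip_width: 0.158
```

```bash
python3 - <<'E'
from h import *
go(.4965,.192,.032,1.69)
# arc: outward distance (supply -x) and height per lever angle, from dropped
for q in np.arange(.8,-.16,-.1):
    e=.35-q; print(round(q,2),"z",round(.08+.07*np.sin(e),4),"out",round(.07*np.cos(e),4))
E
```

```text
t 5.75 ee [0.497  0.1936 0.0332] a 1.693 F [-5.61 13.7   2.98] w 14.7 slide [-0.0015 -0.0007  0.0012] spin 0.003
0.8 z 0.0496 out 0.063
0.7 z 0.056 out 0.0658
0.6 z 0.0627 out 0.0678
0.5 z 0.0695 out 0.0692
0.4 z 0.0765 out 0.0699
0.3 z 0.0835 out 0.0699
0.2 z 0.0905 out 0.0692
0.1 z 0.0973 out 0.0678
0.0 z 0.104 out 0.0658
-0.1 z 0.1104 out 0.063
```

>>> drive_tool --series '[{"hand":0.0,"slide":[0.0015,0.0,0.0],"spin":0.0},{"hand":0.0,"slide":[0.0,-0.0026,-0.0064],"spin":0.0},{"hand":0.0,"slide":[0.0,-0.0022,-0.0067],"spin":0.0},{"hand":0.0,"slide":[0.0,-0.0021,-0.0138],"spin":0.0},{"hand":0.0,"slide":[0.0,0.0007,-0.014],"spin":0.0},{"hand":0.0,"slide":[0.0,0.0034,-0.0135],"spin":0.0},{"hand":0.0,"slide":[0.0,0.0028,-0.0064],"spin":0.0},{"hand":0.0,"slide":[0.0,0.001,-0.002],"spin":0.0},{"hand":0.0,"slide":[0.0,0.0,0.0],"spin":0.0}]'

```text
t: 6.88
ee_pos: [0.4956, 0.1943, 0.0955]
tcp_rot: [-2.08, -2.352, 0.003]
contact_force: [-4.9, 5.5, -0.9]
grip_width: 0.15
```

```bash
python3 -c "
from lev import *
go(.4965,.192,.093,1.69); lever('p2.png')"
```

```text
t 6.875 ee [0.4956 0.1943 0.0955] a 1.6934 F [-4.91  5.53 -0.93] w 14.0 slide [-0.0024  0.0007  0.0025] spin 0.003
side lever pts 156 [0.4993 0.182  0.1101] [0.477 0.17  0.09 ] [0.528 0.201 0.132]
top lever pts 0
```

View pics/p2.png

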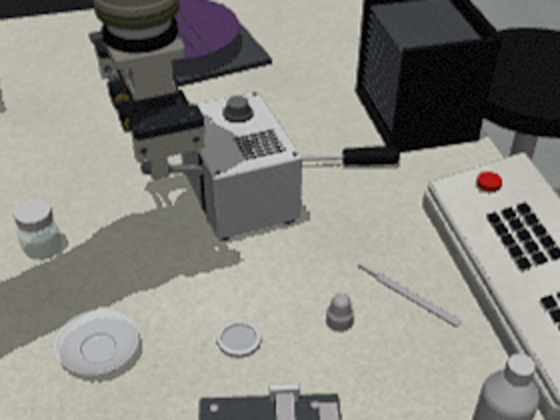

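The lever is raised past the latch, at about -0.15 rad (paddle near (155,170) in the crop). I'll ease it down a little, release it and back off.

>>> drive_tool --series '[{"hand":0.0,"slide":[0.0,-0.0015,0.004],"spin":0.0},{"hand":0.0,"slide":[0.0,-0.0015,0.004],"spin":0.0},{"hand":0.0,"slide":[0.0,0.0,0.0],"spin":0.0},{"hand":0.06,"slide":[0.0,0.0,0.0],"spin":0.0},{"hand":0.06,"slide":[0.0,0.0,0.0],"spin":0.0},{"hand":0.06,"slide":[0.0,0.0,0.0],"spin":0.0},{"hand":0.06,"slide":[0.0,0.0,-0.05],"spin":0.0},{"hand":0.06,"slide":[0.0,0.0,-0.06],"spin":0.0},{"hand":0.06,"slide":[0.0,0.0,0.0],"spin":0.0}]'

```text
t: 8.1
ee_pos: [0.4967, 0.1937, 0.2014]
tcp_rot: [2.082, 2.349, 0.01]
contact_force: [-0.8, -0.0, -0.5]
grip_width: 0.64
```

```bash
python3 -c "
from lev import *
go(.53,-.313,.19,np.radians(-11.3)); lever('p3.png')"
```

```text
t 8.1 ee [0.4967 0.1937 0.2014] a 1.6912 F [-0.83 -0.04 -0.5 ] w 59.5 slide [-0.5071 -0.0278  0.0102] spin 1.888
side lever pts 130 [0.5001 0.1922 0.1026] [0.477 0.184 0.089] [0.53  0.203 0.113]
top lever pts 10 [0.4805 0.1917 0.1106] [0.477 0.183 0.106] [0.484 0.195 0.114]
```

>>> drive_tool --series '[{"hand":0.05,"slide":[-0.0563,-0.0031,0.0],"spin":0.0},{"hand":0.05,"slide":[-0.0563,-0.0031,0.0],"spin":0.0},{"hand":0.05,"slide":[-0.0563,-0.0031,0.0],"spin":0.0},{"hand":0.05,"slide":[-0.0563,-0.0031,0.0],"spin":0.0},{"hand":0.05,"slide":[-0.0563,-0.0031,0.0],"spin":0.0},{"hand":0.05,"slide":[-0.0563,-0.0031,0.0],"spin":0.0},{"hand":0.05,"slide":[-0.0563,-0.0031,0.0],"spin":0.0},{"hand":0.05,"slide":[-0.0563,-0.0031,0.0],"spin":0.0},{"hand":0.05,"slide":[-0.0563,-0.003,0.0],"spin":0.0},{"hand":0.05,"slide":[0.0,0.0,0.0],"spin":0.16}]'

```text
t: 9.45
ee_pos: [0.526, -0.3188, 0.195]
tcp_rot: [-2.274, -2.165, 0.005]
contact_force: [0.3, 2.0, 0.1]
grip_width: 0.535
```

>>> drive_tool --series '[{"hand":0.05,"slide":[0.0,0.0,0.0],"spin":0.173},{"hand":0.05,"slide":[0.0,0.0,0.0],"spin":0.173},{"hand":0.05,"slide":[0.0,0.0,0.0],"spin":0.173},{"hand":0.05,"slide":[0.0,0.0,0.0],"spin":0.173},{"hand":0.05,"slide":[0.0,0.0,0.0],"spin":0.173},{"hand":0.05,"slide":[0.0,0.0,0.0],"spin":0.173},{"hand":0.05,"slide":[0.0,0.0,0.0],"spin":0.173},{"hand":0.05,"slide":[0.0,0.0,0.0],"spin":0.173},{"hand":0.05,"slide":[0.0,0.0,0.0],"spin":0.173},{"hand":0.05,"slide":[0.0,0.0,0.0],"spin":0.171}]'

```text
t: 10.7
ee_pos: [0.5273, -0.3128, 0.1954]
tcp_rot: [-3.125, 0.317, 0.006]
contact_force: [0.1, 0.6, -1.0]
grip_width: 0.536
```

```bash
python3 -c "
from lev import *
go(.5305,-.3135,.047,np.radians(-11.3)); lever('p4.png',False)
p=robot.read_camera('side'); m=pts(p).reshape(-1,3); m=m[~np.isnan(m[:,0])]
k=m[(abs(m[:,0]-.53)<.05)&(abs(m[:,1]+.31)<.06)&(m[:,2]>.08)&(m[:,2]<.092)]
print(len(k),cv2.minAreaRect(k[:,:2].astype(np.float32)*1000),k.mean(0))"
```

```text
t 10.7 ee [ 0.5273 -0.3128  0.1954] a -0.2019 F [ 0.05  0.64 -0.96] w 49.8 slide [ 0.0038 -0.      0.1484] spin -0.005
side lever pts 130 [0.5003 0.1923 0.1025] [0.477 0.184 0.089] [0.53  0.204 0.113]
top lever pts 112 [0.5012 0.1911 0.1053] [0.478 0.183 0.092] [0.53  0.199 0.115]
182 ((530.0678100585938, -311.9695129394531), (24.984773635864258, 15.977783203125), 76.9359359741211) [ 0.52956308 -0.3125483   0.08535519]
```

>>> drive_tool --series '[{"hand":0.05,"slide":[0.0035,0.0,0.05],"spin":0.0},{"hand":0.05,"slide":[0.0,0.0,0.05],"spin":0.0},{"hand":0.05,"slide":[0.0,0.0,0.048],"spin":0.0},{"hand":0.05,"slide":[0.0,0.0,0.0],"spin":0.0},{"hand":0.0,"slide":[0.0,0.0,0.0],"spin":0.0},{"hand":0.0,"slide":[0.0,0.0,0.0],"spin":0.0},{"hand":0.0,"slide":[0.0,0.0,0.0],"spin":0.0},{"hand":0.0,"slide":[0.0,0.0,0.0],"spin":0.0},{"hand":0.0,"slide":[0.0,0.0,0.0],"spin":0.0}]' --grip_force 40

```text
t: 11.98
ee_pos: [0.5305, -0.3136, 0.0503]
tcp_rot: [-3.126, 0.308, 0.002]
contact_force: [-5.3, 1.7, 8.9]
grip_width: 0.169
```

```bash
cat > r.py <<'E'
from h import *
def rf():
    s=robot.get_state(); ry=np.radians(-11.3); Y=np.array([-np.sin(ry),np.cos(ry)]); X=np.array([np.cos(ry),np.sin(ry)])
    r=s["ee_pos"][:2]-[.5303,-.3130]; f=s["contact_force"]
    print("t",s["t"],"along",round(r@Y*1000,1),"across",round(r@X*1000,1),"z",round(s["ee_pos"][2],4),"F along/across/z",round(f[:2]@Y,2),round(f[:2]@X,2),round(f[2],2),"w",round(s["grip_width"]*93,1))
E
python3 -c "
from r import *
rf(); go(.5305,-.3135,.047,np.radians(-11.3))"
```

```text
t 11.975 along -0.5 across 0.3 z 0.0503 F along/across/z 0.61 -5.51 8.86 w 15.7
t 11.975 ee [ 0.5305 -0.3136  0.0503] a -0.1963 F [-5.29  1.67  8.86] w 15.7 slide [ 0.     -0.0001  0.0033] spin 0.001
```

>>> drive_tool --series '[{"hand":0.0,"slide":[-0.0008,0.0,-0.0015],"spin":0.0},{"hand":0.0,"slide":[0.0,-0.004,-0.0005],"spin":0.0},{"hand":0.0,"slide":[0.0,-0.008,0.0],"spin":0.0},{"hand":0.0,"slide":[0.0,-0.01,0.0],"spin":0.0},{"hand":0.0,"slide":[0.0,-0.01,0.0],"spin":0.0},{"hand":0.0,"slide":[0.0,-0.01,0.0],"spin":0.0},{"hand":0.0,"slide":[0.0,-0.01,0.0],"spin":0.0},{"hand":0.0,"slide":[0.0,-0.01,0.0],"spin":0.0},{"hand":0.0,"slide":[0.0,-0.01,0.0],"spin":0.0},{"hand":0.0,"slide":[0.0,-0.008,0.0],"spin":0.0}]'

```text
t: 13.22
ee_pos: [0.5461, -0.2354, 0.0505]
tcp_rot: [3.125, -0.308, -0.002]
contact_force: [0.5, -5.8, -21.4]
grip_width: 0.168
```

```bash
python3 -c "
from r import *
rf()
p=robot.read_camera('side'); save(p,'p5.png',(210,230,430,420),3)"
```

```text
t 13.225 along 79.2 across 0.2 z 0.0505 F along/across/z -5.59 1.58 -21.39 w 15.6
```

View pics/p5.png

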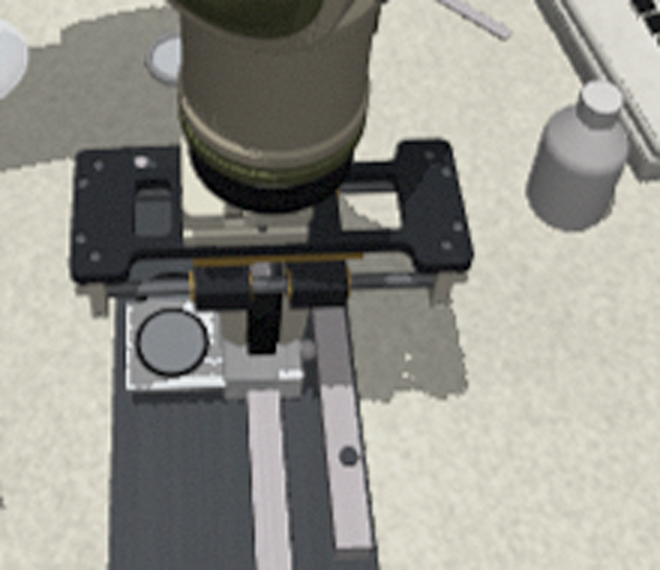

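The slide moves with the tab held (tab at (262,325), ball at (308,350)). The vertical preload is too high, so I'll relieve it and approach the notch slowly.

>>> drive_tool --series '[{"hand":0.0,"slide":[0.0,0.0,0.0014],"spin":0.0},{"hand":0.0,"slide":[0.0,-0.006,0.0],"spin":0.0},{"hand":0.0,"slide":[0.0,-0.006,0.0],"spin":0.0},{"hand":0.0,"slide":[0.0,-0.006,0.0],"spin":0.0},{"hand":0.0,"slide":[0.0,-0.004,0.0],"spin":0.0},{"hand":0.0,"slide":[0.0,0.0,0.0],"spin":0.0}]'

```text
t: 14.02
ee_pos: [0.5505, -0.2134, 0.0504]
tcp_rot: [-3.126, 0.307, 0.001]
contact_force: [-3.8, 0.0, -0.2]
grip_width: 0.17
```

```bash
python3 -c "
from r import *
rf()"
```

```text
t 14.025 along 101.7 across 0.3 z 0.0504 F along/across/z -0.73 -3.76 -0.22 w 15.8
```

>>> drive_tool --series '[{"hand":0.0,"slide":[0.0,-0.002,0.0],"spin":0.0},{"hand":0.0,"slide":[0.0,-0.001,0.0],"spin":0.0}]'

```text
t: 14.28
ee_pos: [0.5509, -0.2115, 0.0504]
tcp_rot: [3.126, -0.309, -0.0]
contact_force: [-4.6, -3.7, -1.6]
grip_width: 0.169
```

>>> drive_tool --series '[{"hand":0.0,"slide":[0.0,-0.001,0.0],"spin":0.0},{"hand":0.0,"slide":[0.0,-0.001,0.0],"spin":0.0}]'

```text
t: 14.52
ee_pos: [0.5512, -0.2096, 0.0504]
tcp_rot: [3.126, -0.309, -0.0]
contact_force: [-4.0, -1.5, 0.6]
grip_width: 0.169
```

>>> drive_tool --series '[{"hand":0.0,"slide":[0.0,-0.001,0.0],"spin":0.0},{"hand":0.0,"slide":[0.0,-0.001,0.0],"spin":0.0}]'

```text
t: 14.78
ee_pos: [0.5518, -0.2071, 0.0504]
tcp_rot: [3.126, -0.308, -0.0]
contact_force: [-5.7, -1.0, 0.8]
grip_width: 0.169
```

```bash
python3 -c "
from r import *
rf()"
```

```text
t 14.775 along 108.0 across 0.3 z 0.0504 F along/across/z -2.09 -5.44 0.84 w 15.7
```

>>> drive_tool --series '[{"hand":0.0,"slide":[0.0,-0.001,0.0],"spin":0.0},{"hand":0.0,"slide":[0.0,0.0,0.0],"spin":0.0}]'

```text
t: 15.02
ee_pos: [0.5521, -0.205, 0.0504]
tcp_rot: [-3.125, 0.307, 0.001]
contact_force: [-3.9, 1.9, 2.6]
grip_width: 0.173
```

>>> drive_tool --series '[{"hand":0.0,"slide":[0.0,-0.001,0.0],"spin":0.0},{"hand":0.0,"slide":[0.0,0.0,0.0],"spin":0.0}]'

```text
t: 15.28
ee_pos: [0.5524, -0.2039, 0.0503]
tcp_rot: [-3.125, 0.306, 0.001]
contact_force: [-4.4, 2.4, 2.0]
grip_width: 0.172
```

>>> drive_tool --series '[{"hand":0.0,"slide":[0.0,-0.001,0.0],"spin":0.0},{"hand":0.0,"slide":[0.0,0.0,0.0],"spin":0.0}]'

```text
t: 15.52
ee_pos: [0.5526, -0.2028, 0.0503]
tcp_rot: [-3.125, 0.306, 0.001]
contact_force: [-4.2, 2.4, 1.5]
grip_width: 0.171
```

>>> drive_tool --series '[{"hand":0.0,"slide":[0.0,-0.001,0.0],"spin":0.0},{"hand":0.0,"slide":[0.0,0.0,0.0],"spin":0.0}]'

```text
t: 15.78
ee_pos: [0.5527, -0.2023, 0.0504]
tcp_rot: [-3.126, 0.307, 0.001]
contact_force: [-4.4, 0.8, 1.5]
grip_width: 0.172
```

>>> drive_tool --series '[{"hand":0.0,"slide":[0.0,-0.0007,0.0],"spin":0.0},{"hand":0.0,"slide":[0.0,0.0,0.0],"spin":0.0}]'

```text
t: 16.02
ee_pos: [0.5528, -0.2018, 0.0504]
tcp_rot: [-3.126, 0.307, 0.001]
contact_force: [-5.1, 1.0, 2.1]
grip_width: 0.17
```

```bash
python3 -c "
from r import *
rf()"
```

```text
t 16.025 along 113.4 across 0.3 z 0.0504 F along/across/z 0.03 -5.19 2.08 w 15.8
```

>>> drive_tool --series '[{"hand":0.0,"slide":[0.0,-0.0005,0.0],"spin":0.0},{"hand":0.0,"slide":[0.0,0.0,0.0],"spin":0.0}]'

```text
t: 16.27
ee_pos: [0.5529, -0.2015, 0.0504]
tcp_rot: [-3.126, 0.308, 0.001]
contact_force: [-4.7, 0.2, 1.5]
grip_width: 0.171
```

```bash
python3 -c "
from r import *
rf()
for i in range(2):
  p=robot.read_camera(('side','top')[i]); save(p,'p6%d.png'%i,((250,230,390,370),(290,160,400,270))[i],4)"
```

```text
t 16.275 along 113.8 across 0.3 z 0.0504 F along/across/z -0.73 -4.68 1.45 w 15.9
```

View pics/p60.png

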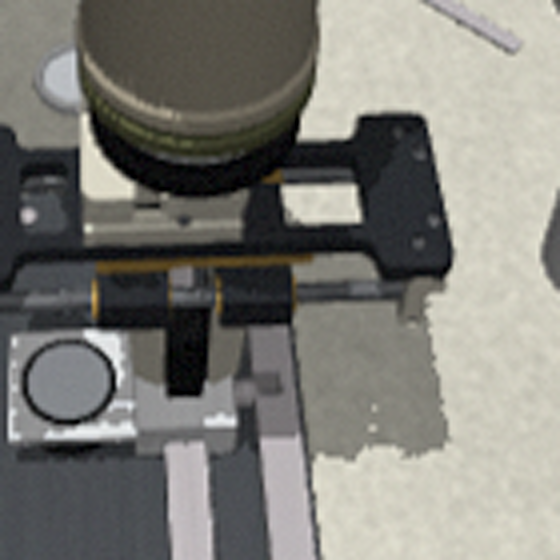

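The ball at (245,390) is level with the notch at (265,382). Along-rail force went from -2 N, through a +1.5 N pull, to about 0. I'll check for the far wall with small steps.

>>> drive_tool --series '[{"hand":0.0,"slide":[0.0,-0.0005,0.0],"spin":0.0},{"hand":0.0,"slide":[0.0,0.0,0.0],"spin":0.0},{"hand":0.0,"slide":[0.0,0.0,0.0],"spin":0.0}]'

```text
t: 16.75
ee_pos: [0.553, -0.201, 0.0503]
tcp_rot: [-3.126, 0.307, 0.001]
contact_force: [-5.1, 0.3, 1.3]
grip_width: 0.167
```

```bash
python3 -c "
from r import *
rf()"
```

```text
t 16.75 along 114.3 across 0.3 z 0.0503 F along/across/z -0.74 -5.02 1.28 w 15.5
```

>>> drive_tool --series '[{"hand":0.0,"slide":[0.0,-0.0005,0.0],"spin":0.0},{"hand":0.0,"slide":[0.0,0.0,0.0],"spin":0.0},{"hand":0.0,"slide":[0.0,0.0,0.0],"spin":0.0}]'

```text
t: 17.12
ee_pos: [0.5531, -0.2006, 0.0504]
tcp_rot: [-3.126, 0.307, 0.001]
contact_force: [-4.6, 0.2, 1.9]
grip_width: 0.17
```

```bash
python3 -c "
from r import *
rf()"
```

```text
t 17.125 along 114.7 across 0.3 z 0.0504 F along/across/z -0.72 -4.55 1.91 w 15.8
```

```bash
cat > fr.py <<'E'
from r import *
def frame(p,off):
    ry=np.radians(-11.3); Y=np.array([-np.sin(ry),np.cos(ry)]); X=np.array([np.cos(ry),np.sin(ry)])
    m=pts(p).reshape(-1,3); m=m[~np.isnan(m[:,0])]; r=m[:,:2]-[.5303,-.3130]; lx=r@X; ly=r@Y-off
    k=(abs(m[:,2]-.036)<.006)&(lx>-.08)&(lx<.024)&(abs(ly)<.04)
    # near edge of frame per column of lx
    e=[ly[k&(abs(lx-c)<.002)].min() for c in np.arange(-.07,.016,.004) if (k&(abs(lx-c)<.002)).any()]
    print("near edge mm",round(np.median(e)*1000,2),np.round(np.array(e)*1000,1))
E
python3 - <<'E'
from fr import *
frame(np.load("side0.npz"),0)
rf()
for i in range(2):
    p=robot.read_camera("side"); frame(p,.1147)
save(p,'p7.png',(270,290,350,350),8)
a=cv2.imread('pics/p60.png')
E
```

```text
near edge mm -23.91 [-23.9 -24.5 -23.9 -24.1 -24.2 -24.3 -23.7 -24.  -24.2 -23.9 -24.2 -24.
 -23.9 -23.5 -23.5 -23.7 -23.4 -23.6 -23.8 -23.3 -23.2 -23.6]
t 17.125 along 114.7 across 0.3 z 0.0504 F along/across/z -0.72 -4.55 1.91 w 15.8
near edge mm -23.68 [-24.3 -24.2 -24.4 -23.5 -24.3 -24.  -23.7 -24.2 -24.2 -23.6 -23.8 -23.7
 -23.6 -23.7 -24.  -23.5 -24.3 -23.7 -23.1 -23.1 -22.9 -23.5]
near edge mm -23.85 [-23.4 -24.1 -23.9 -24.6 -24.4 -23.9 -24.8 -23.8 -24.2 -23.9 -23.9 -24.3
 -23.9 -23.2 -23.7 -23.3 -22.8 -23.3 -23.2 -22.9 -23.1 -23.6]
```

View pics/p7.png

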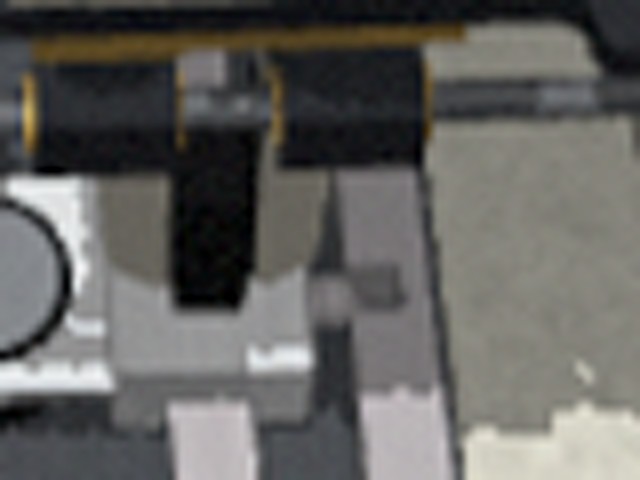

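```bash
python3 - <<'E'
from h import *
ry=np.radians(-11.3); Y=np.array([-np.sin(ry),np.cos(ry)]); X=np.array([np.cos(ry),np.sin(ry)])
def bp(d,u,v,z):
    K=d["mtx"];T=np.linalg.inv(d["view"]);r=T[:3,:3]@np.array([(u-K[0,2])/K[0,0],-(v-K[1,2])/K[1,1],-1]);c=T[:3,3]
    w=c+r*(z-c[2])/r[2]; q=w[:2]-[.5303,-.3130]; return (np.array([q@X,q@Y])*1000).round(1)
p=robot.read_camera("side"); o=lambda a,b:(270+a/8-.44,290+b/8-.44)
print("ball",bp(p,*o(333,300),.022),bp(p,*o(333,300),.025))
print("notch edges near/far",bp(p,*o(380,305),.028),bp(p,*o(380,265),.028))
# finer: intensity profile along the bar at inner-edge in the start pictures and now
def prof(d,lx,ly,z=.028):
    P=np.array([[*(np.array([.5303,-.3130])+X*a+Y*l),z] for a in lx for l in ly]); V=d["view"]; c=P@V[:3,:3].T+V[:3,3]; K=d["mtx"]
    u=K[0,0]*c[:,0]/-c[:,2]+K[0,2]; v=-K[1,1]*c[:,1]/-c[:,2]+K[1,2]
    g=cv2.cvtColor(d["color"],cv2.COLOR_RGB2GRAY)
    return cv2.remap(g,u.astype(np.float32).reshape(1,-1),v.astype(np.float32).reshape(1,-1),1).reshape(len(lx),-1).mean(0)
ly=np.arange(.098,.131,.001)
for n,d in(("side0",np.load("side0.npz")),("top0",np.load("top0.npz")),("now",p)):
    f=prof(d,np.array([.034,.036,.038]),ly); print(n,dict(zip((ly*1000).round().astype(int).tolist(),f.round().astype(int).tolist())))
E
```

```text
ball [ 28.7 118.1] [ 28.4 116.4]
notch edges near/far [ 38.4 113.2] [ 39.3 123. ]
side0 {98: 159, 99: 159, 100: 159, 101: 159, 102: 159, 103: 159, 104: 160, 105: 160, 106: 161, 107: 161, 108: 162, 109: 161, 110: 156, 111: 145, 112: 123, 113: 101, 114: 84, 115: 75, 116: 78, 117: 80, 118: 80, 119: 79, 120: 76, 121: 82, 122: 98, 123: 117, 124: 139, 125: 151, 126: 158, 127: 160, 128: 159, 129: 159, 130: 158}
top0 {98: 152, 99: 152, 100: 151, 101: 151, 102: 151, 103: 151, 104: 149, 105: 143, 106: 136, 107: 118, 108: 94, 109: 72, 110: 64, 111: 58, 112: 56, 113: 58, 114: 61, 115: 62, 116: 63, 117: 68, 118: 92, 119: 118, 120: 136, 121: 142, 122: 148, 123: 149, 124: 150, 125: 150, 126: 148, 127: 147, 128: 148, 129: 149, 130: 149}
now {98: 118, 99: 118, 100: 118, 101: 118, 102: 118, 103: 118, 104: 118, 105: 118, 106: 120, 107: 121, 108: 120, 109: 119, 110: 114, 111: 107, 112: 95, 113: 86, 114: 83, 115: 83, 116: 84, 117: 84, 118: 83, 119: 82, 120: 83, 121: 86, 122: 91, 123: 99, 124: 110, 125: 116, 126: 118, 127: 118, 128: 117, 129: 117, 130: 117}
```

>>> drive_tool --series '[{"hand":0.0,"slide":[0.0,-0.0006,0.0],"spin":0.0},{"hand":0.0,"slide":[0.0,0.0,0.0],"spin":0.0}]'

```text
t: 17.52
ee_pos: [0.5532, -0.2, 0.0503]
tcp_rot: [-3.126, 0.308, 0.001]
contact_force: [-6.0, 0.1, 1.1]
grip_width: 0.17
```

>>> drive_tool --series '[{"hand":0.0,"slide":[0.0,-0.0006,0.0],"spin":0.0},{"hand":0.0,"slide":[0.0,0.0,0.0],"spin":0.0}]'

```text
t: 17.77
ee_pos: [0.5533, -0.1995, 0.0504]
tcp_rot: [-3.126, 0.308, 0.001]
contact_force: [-5.6, -0.2, 1.3]
grip_width: 0.171
```

```bash
python3 -c "
from r import *
rf()"
```

```text
t 17.775 along 115.8 across 0.3 z 0.0504 F along/across/z -1.3 -5.46 1.28 w 15.9
```

>>> drive_tool --series '[{"hand":0.0,"slide":[0.0,-0.0006,0.0],"spin":0.0},{"hand":0.0,"slide":[0.0,0.0,0.0],"spin":0.0}]'

```text
t: 18.02
ee_pos: [0.5533, -0.1992, 0.0504]
tcp_rot: [-3.126, 0.308, 0.001]
contact_force: [-5.3, -1.1, 1.3]
grip_width: 0.169
```

>>> drive_tool --series '[{"hand":0.0,"slide":[0.0,-0.0006,0.0],"spin":0.0},{"hand":0.0,"slide":[0.0,0.0,0.0],"spin":0.0}]'

```text
t: 18.27
ee_pos: [0.5534, -0.199, 0.0504]
tcp_rot: [3.126, -0.308, -0.0]
contact_force: [-6.0, -1.4, -0.2]
grip_width: 0.174
```

```bash
python3 -c "
from fr import *
rf()
p=robot.read_camera('side');frame(p,.117)"
```

```text
t 18.275 along 116.4 across 0.3 z 0.0504 F along/across/z -2.59 -5.57 -0.18 w 16.1
near edge mm -24.22 [-25.2 -24.9 -25.1 -24.2 -24.3 -25.5 -24.2 -24.6 -24.7 -24.8 -24.9 -24.6
 -24.1 -23.8 -23.8 -23.4 -23.8 -23.6 -23.6 -23.8 -24.  -24.1]
```

>>> drive_tool --series '[{"hand":0.0,"slide":[0.0,-0.0006,0.0],"spin":0.0},{"hand":0.0,"slide":[0.0,0.0,0.0],"spin":0.0},{"hand":0.0,"slide":[0.0,0.0,0.0],"spin":0.0}]'

```text
t: 18.7
ee_pos: [0.5535, -0.1987, 0.0504]
tcp_rot: [3.126, -0.309, -0.0]
contact_force: [-5.3, -2.8, -0.6]
grip_width: 0.172
```

```bash
python3 -c "
from r import *
rf()"
```

```text
t 18.7 along 116.6 across 0.3 z 0.0504 F along/across/z -3.77 -4.61 -0.57 w 16.0
```

>>> drive_tool --series '[{"hand":0.0,"slide":[0.0,-0.0006,0.0],"spin":0.0},{"hand":0.0,"slide":[0.0,0.0,0.0],"spin":0.0},{"hand":0.0,"slide":[0.0,0.0,0.0],"spin":0.0}]'

```text
t: 19.08
ee_pos: [0.5535, -0.1985, 0.0504]
tcp_rot: [3.125, -0.309, -0.0]
contact_force: [-6.5, -4.0, -0.1]
grip_width: 0.17
```

```bash
python3 -c "
from r import *
rf()"
```

```text
t 19.075 along 116.8 across 0.3 z 0.0504 F along/across/z -5.25 -5.61 -0.07 w 15.8
```

>>> drive_tool --series '[{"hand":0.0,"slide":[0.0,0.0012,0.0],"spin":0.0},{"hand":0.0,"slide":[0.0,0.0012,0.0],"spin":0.0},{"hand":0.0,"slide":[0.0,0.0,0.0],"spin":0.0}]'

```text
t: 19.45
ee_pos: [0.5533, -0.1993, 0.0504]
tcp_rot: [-3.126, 0.308, 0.001]
contact_force: [-5.0, 0.5, 2.0]
grip_width: 0.17
```

```bash
python3 -c "
from r import *
rf()"
```

```text
t 19.45 along 116.0 across 0.3 z 0.0504 F along/across/z -0.48 -4.99 1.98 w 15.8
```

>>> drive_tool --series '[{"hand":0.0,"slide":[0.0,0.001,0.0],"spin":0.0},{"hand":0.0,"slide":[0.0,0.0,0.0],"spin":0.0}]'

```text
t: 19.7
ee_pos: [0.5532, -0.2, 0.0504]
tcp_rot: [-3.126, 0.307, 0.001]
contact_force: [-3.8, 1.6, 2.2]
grip_width: 0.171
```

```bash
python3 -c "
from r import *
rf()"
```

```text
t 19.7 along 115.3 across 0.4 z 0.0504 F along/across/z 0.86 -4.01 2.23 w 15.9
```

>>> drive_tool --series '[{"hand":0.0,"slide":[0.0,0.001,0.0],"spin":0.0},{"hand":0.0,"slide":[0.0,0.0,0.0],"spin":0.0}]'

```text
t: 19.95
ee_pos: [0.553, -0.2009, 0.0503]
tcp_rot: [-3.126, 0.307, 0.001]
contact_force: [-6.0, 1.5, 2.0]
grip_width: 0.173
```

```bash
python3 -c "
from r import *
rf()"
```

```text
t 19.95 along 114.3 across 0.3 z 0.0503 F along/across/z 0.33 -6.21 2.02 w 16.1
```

>>> drive_tool --series '[{"hand":0.0,"slide":[0.0,0.001,0.0],"spin":0.0},{"hand":0.0,"slide":[0.0,0.0,0.0],"spin":0.0}]'

```text
t: 20.2
ee_pos: [0.5528, -0.2019, 0.0504]
tcp_rot: [-3.125, 0.307, 0.001]
contact_force: [-3.9, 2.6, 2.2]
grip_width: 0.171
```

```bash
python3 -c "
from r import *
rf()"
```

```text
t 20.2 along 113.4 across 0.3 z 0.0504 F along/across/z 1.76 -4.31 2.19 w 15.9
```

>>> drive_tool --series '[{"hand":0.0,"slide":[0.0,0.001,0.0],"spin":0.0},{"hand":0.0,"slide":[0.0,0.0,0.0],"spin":0.0}]'

```text
t: 20.45
ee_pos: [0.5527, -0.2025, 0.0504]
tcp_rot: [-3.125, 0.306, 0.001]
contact_force: [-4.1, 2.7, 1.8]
grip_width: 0.168
```

```bash
python3 -c "
from r import *
rf()"
```

```text
t 20.45 along 112.8 across 0.3 z 0.0504 F along/across/z 1.87 -4.55 1.8 w 15.6
```

>>> drive_tool --series '[{"hand":0.0,"slide":[0.0,-0.0017,0.0],"spin":0.0},{"hand":0.0,"slide":[0.0,0.0,0.0],"spin":0.0},{"hand":0.03,"slide":[0.0,0.0,0.0],"spin":0.0},{"hand":0.03,"slide":[0.0,0.0,0.0],"spin":0.0},{"hand":0.03,"slide":[0.0,0.0,0.0],"spin":0.0}]'

```text
t: 21.08
ee_pos: [0.554, -0.2019, 0.0502]
tcp_rot: [3.126, -0.307, 0.002]
contact_force: [-0.0, -0.3, -0.0]
grip_width: 0.318
```

```bash
python3 -c "
from fr import *
rf()
for i in range(3): frame(robot.read_camera('side'),.1145)
rf()"
```

```text
t 21.075 along 113.6 across 1.4 z 0.0502 F along/across/z -0.26 0.02 -0.03 w 29.6
near edge mm -24.38 [-24.5 -25.  -24.7 -24.3 -25.3 -24.4 -24.4 -24.6 -24.9 -24.3 -24.3 -24.8
 -25.3 -24.3 -23.6 -24.2 -24.7 -23.4 -24.4 -24.  -23.9 -24. ]
near edge mm -24.41 [-24.9 -24.  -24.6 -24.8 -24.5 -24.6 -24.9 -24.2 -25.2 -24.4 -24.7 -24.8
 -24.7 -23.8 -24.4 -23.4 -23.8 -23.6 -23.2 -23.9 -24.1 -23.6]
near edge mm -24.3 [-25.1 -24.3 -24.7 -24.5 -25.9 -24.5 -24.3 -24.8 -24.5 -25.3 -24.1 -24.2
 -24.7 -23.8 -24.5 -23.9 -24.3 -24.2 -24.  -23.9 -24.2 -23.9]
t 21.225 along 113.6 across 1.0 z 0.0501 F along/across/z 0.09 -0.03 0.64 w 29.8
```

>>> drive_tool --series '[{"hand":0.03,"slide":[-0.0008,-0.0004,0.0],"spin":0.0},{"hand":0.03,"slide":[0.0,0.0,0.0],"spin":0.0},{"hand":0.0,"slide":[0.0,0.0,0.0],"spin":0.0},{"hand":0.0,"slide":[0.0,0.0,0.0],"spin":0.0},{"hand":0.0,"slide":[0.0,0.0,0.0],"spin":0.0},{"hand":0.0,"slide":[0.0,0.0,0.0],"spin":0.0}]' --grip_force 30

```text
t: 21.98
ee_pos: [0.5529, -0.2013, 0.0501]
tcp_rot: [3.126, -0.307, 0.001]
contact_force: [2.2, -0.8, -1.9]
grip_width: 0.168
```

```bash
python3 -c "
from lev import *
from fr import *
rf()
for i in range(2): p=robot.read_camera('side'); frame(p,.1145)
lever('x',False); save(p,'p8.png',(150,120,430,420),2); rf()"
```

```text
t 21.975 along 113.9 across 0.3 z 0.0501 F along/across/z -0.33 2.29 -1.91 w 15.6
near edge mm -24.37 [-25.  -24.5 -24.7 -24.4 -24.4 -24.7 -25.2 -24.2 -24.4 -24.2 -24.9 -24.3
 -23.8 -23.7 -23.9 -23.1 -24.5 -24.4 -23.8 -23.3 -24.6 -23.3]
near edge mm -24.23 [-24.2 -24.1 -24.  -24.2 -24.4 -25.5 -24.6 -24.8 -24.5 -25.2 -24.1 -25.9
 -24.3 -23.4 -24.3 -23.9 -23.1 -23.8 -23.8 -24.5 -24.2 -23.7]
side lever pts 108 [0.4956 0.1914 0.1042] [0.477 0.184 0.093] [0.516 0.202 0.112]
top lever pts 109 [0.5015 0.1912 0.1054] [0.477 0.183 0.092] [0.529 0.199 0.116]
t 22.175 along 113.9 across 0.2 z 0.0501 F along/across/z -0.28 2.5 -2.44 w 16.1
```

View pics/p8.png

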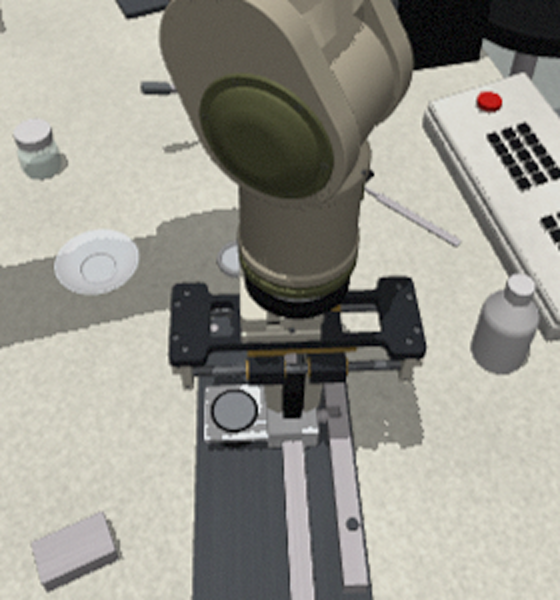

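Ball, tab and notch line up, with the ball at (322,413) and the notch at (335,410). The lever is still up and the bystanders look untouched. Averaging the forward and backward force probes puts the notch centre at about 114.6 mm, so I nudge half a millimetre to centre it.

>>> drive_tool --series '[{"hand":0.0,"slide":[0.0,-0.0007,0.0],"spin":0.0},{"hand":0.0,"slide":[0.0,0.0,0.0],"spin":0.0},{"hand":0.0,"slide":[0.0,0.0,0.0],"spin":0.0},{"hand":0.0,"slide":[0.0,0.0,0.0],"spin":0.0}]'

```text
t: 22.68
ee_pos: [0.553, -0.2007, 0.0501]
tcp_rot: [3.126, -0.307, 0.001]
contact_force: [4.9, -1.7, -4.1]
grip_width: 0.172
```

```bash
python3 -c "
from fr import *
rf(); frame(robot.read_camera('side'),.1145); rf(); print(robot.close_job())"
```

```text
t 22.675 along 114.5 across 0.2 z 0.0501 F along/across/z -0.72 5.12 -4.09 w 16.0
near edge mm -23.78 [-23.6 -23.6 -24.3 -24.7 -23.7 -24.1 -24.3 -23.8 -24.  -24.  -23.6 -24.
 -23.7 -23.6 -22.7 -22.7 -23.9 -23.8 -24.1 -23.8 -23.8 -23.1]
t 22.725 along 114.6 across 0.2 z 0.05 F along/across/z -0.92 4.82 -3.73 w 15.8
the job is handed in; nothing more can be done
None
```

I finished all the steps in order and handed the job in at 22.7 s, with the slide gripped in the notch.

- **Button and lever:** Pressing the test button dropped the trip lever, which both cameras confirmed. I lifted the lever to about -0.15 rad and let go with the button released. It stayed latched at its starting height in every later check, including the last look by both cameras about 0.5 s before hand-in.
- **Slide:** I moved the slide about 114.5 mm along the rail by its tab. I felt a pull of about +1.5 N going into the notch, then almost no force, then resistance rising to about 5 N at the far wall. That is below the 8 to 11 N needed to leave the notch.
- **Centring:** I let go once so the slide could settle, and it rested at about 114.0 mm. After gripping again I moved it 0.5 mm to 114.5 mm, which forward and backward force probing suggested was the centre. At hand-in the force along the rail was under 1 N, and the grip still held the 16 mm tab.

**Checks that were less clear:**
- The two cameras put the notch at about 114.6 mm and 117.0 mm. I relied on the force readings instead.
- I only tested the notch's near wall to about 2 N.
- About 5 N across the rail and 4 N downward were still on the grip at the end.
- I checked the bystander objects only by eye in the last picture. Those in view looked undisturbed, but the arm hid the objective and the driver.

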